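# Shut the brazing hearth's guard gate and drop its latch

## Task

Shut the guard gate at the front of the brazing hearth: lift its latch bar over the lip of the keeper on the latch post while swinging the gate in, and let the bar drop fully into the keeper's notch, so that the gate stays shut when you let go. Feel for the notch and never force the keeper or its post, and leave the ewer, the tin and the bowl where they are.

Things in the scene. Friction and masses are not known exactly. Their poses are not given: they have to be found in the camera images.
- hearth: Low dark-steel hearth with pale firebricks, fixed on the bench, 330 wide (y), 260 deep (x), side walls 80 high. Origin at bench level, middle of its front; x points into the hearth, y left seen from the robot, z up. The gate's upright hinge axis is at x 0, y +140. Within 90 behind the shut gate nothing but the latch post is higher than 80.
- post: Dark-steel latch post, 24 x 30, 165 tall, front right of the hearth (x +26, y -135 there, same axes); origin at the middle of its foot, 20 above the bench. It carries the steel keeper on its robot side. Pushing post or keeper with more than 25 N damages them.
- notch_about (a point): APPROXIMATE middle of the keeper's notch floor, 102 above the bench, fixed to the post (42 on its robot side). The keeper is clamped in a slot, so the true notch lies up to 12 nearer or farther along the hearth's x: find it by feel, e.g. push the raised bar lightly against the back plate, then come 2 off it, or slide it on the lip until it falls.
- lip_about (a point): APPROXIMATE top of the keeper's lip (same +-12 along x), 18 above the notch floor. Keeper, from the robot side: lip 12 thick, notch 12 wide, back plate 8 thick and 55 above the notch floor; all 20 wide along y, centred on the post. A seated bar has 2 of play either way. The lip's front is blunt: the bar does not ride up it.
- gate (a joint): Steel guard gate, 235 long from its hinge axis, 10 thick, 25 to 120 above the bench, 0.9 kg. 0 = in the hearth's front plane (along -y from the hinge); grows toward the robot; limits -0.07 to 1.0. A spring (1 N m/rad, rest 0.45, friction 0.2 N m) opens it when let go unlatched. Latched it reads -0.055 to 0.055, by where the keeper sits.
- latch (a joint): Steel latch bar on the gate's outer (robot) side, 8 thick, 16 high, about 0.35 kg, on a level pivot (see bar_pivot). 0 = level, also seated on the notch floor; grows as the end rises; limits -0.05 (hanging on its stop, as at the start) to 0.6. The keeper meets it 215 from the pivot; it clears the lip above about 0.09. It falls by its own weight.
- bar_pivot (a point): Pivot of the latch bar on the gate: 60 from the gate's hinge axis along the gate, 110 above the bench, 16 outside (robot side of) the gate's middle plane, in the middle of the bar's thickness; the pivot axis is square to the gate.
- tab (a point): Grip point on the bar's upright brass tab: 10 thick across the gate (point x, into the hearth), 24 wide along the bar (y); the tab stands 8 to 68 above the bar's centre line. This point: 45 above that line, 110 from the pivot along the bar. z up along the tab, -y toward the bar's end; turns with gate and bar. Pinch from above, fingers on both faces.
- bar_end (a point): Middle of the free end face of the latch bar, 237 from its pivot.
- ewer_mid (a point): Small brass ewer, 92 diameter, 100 tall, standing on the firebricks well inside the hearth; point at its centre.
- tin_mid (a point): Flux tin, 68 diameter, 90 tall, on the bench beside the hearth; point at its centre.
- bowl_mid (a point): Copper bowl, 100 diameter, 45 tall, on the bench beside the hearth; point at its centre.

How it is judged:
On the way, in this order (a step that is already met when the one before it is completed fails the run):
1. the latch bar is raised above the lip before the gate is fully in (value of joint latch above 0.07 rad and value of joint gate above 0.03 rad), for 0.1 s.
2. the gate is shut and the bar is down in the notch (value of joint gate below 0.06 rad and value of joint latch between -0.03 and 0.03 rad), for 0.2 s.
At the end, for the whole second after the job is handed in: the gate is shut (within 0.06 rad of its closed plane), the latch bar lies down in the keeper's notch (level within 0.03 rad), both at rest and let go (all of step 2 and value of joint gate above -0.06 rad and velocity of joint gate between -0.05 and 0.05 rad/s and velocity of joint latch between -0.05 and 0.05 rad/s); the robot touches nothing.
It fails at once if the keeper or its post was pushed with more than 25 N (contact force between post and anything else above 25 N).
It fails at once if the ewer was moved more than 20 mm (distance of ewer_mid from where it was at the start of the episode above 0.02 m).
It fails at once if the tin was moved more than 20 mm (distance of tin_mid from where it was at the start of the episode above 0.02 m).
It fails at once if the bowl was moved more than 20 mm (distance of bowl_mid from where it was at the start of the episode above 0.02 m).
It also fails if it takes over 61 s, if anything falls off the work surface, if the arm or the gripper's body presses on something with over 40 N, if the wrist force passes 120 N, or if a joint passes its speed limit or range.

## Robot

A 7-joint arm with a two-finger parallel gripper is mounted at the origin on the work surface. World frame = base frame: x ahead of the robot, y to its left, z up, the work surface at z = 0. Lengths are in m, angles in rad, forces in N, time in s.
With the tool pointing down it reaches from about 0.4 to 0.85 m from the base axis. Payload 4.4 kg.
Tool frame: the origin (TCP) lies midway between the tips of the shut fingers; the grasp point (between the pads) lies 19 mm behind it; z points along the fingers, y is the line along which they close (so a half turn about z gives the same grasp; the last joint's range is limited). The gripper opens to 94 mm and grips with 3 to 60 N. Pads are 16 mm wide; open, the fingers measure 119 mm over their backs; the gripper's body (75 mm by 177 mm) begins 78 mm behind the grasp point.
Start: joints at [1.157, 0.628, 0.038, 1.517, -0.027, 0.996, -0.02], TCP at [0.222, -0.611, 0.205] pointing down, gripper open.
Joint ranges: [-3.06, 3.06], [-0.37, 2.12], [-1.25, 1.32], [0.18, 2.47], [-1.1, 4.24], [0.23, 1.98], [-2.94, 2.94]. Speed limits (rad/s): [2.57, 2.57, 3.14, 3.14, 3.14, 3.14, 3.14].

## Interface

Orientations are given as a unit quaternion [w, x, y, z].
In Python, from station import sensors, cams, arm gives the robot as it stands.
- The arm moves only by the shell command python3 -m inch 'ROWS' [OPENING] [FORCE]. ROWS is JSON, a list of rows, each a list of 2 entries, a list of its own where there are three numbers: the shift along the tool's x, y, z in m, then the turn, a rotation vector about the tool's x, y, z in degrees. In form: [[[dx, dy, dz], [rx, ry, rz]], ...]. A call has 1 to 20 rows; each row shifts and turns the commanded pose from where the row before left it, along the tool's axes as they then stand; what a row does not reach is not made up. A row lasts 1/8 s, in which the tool goes at most 62.5 mm and 10.7 degrees, less where a joint would pass 70% of its speed; a pose out of reach is approached as far as the arm can. A call is refused whole if a number of a shift passes 0.0625 or a number of a turn 10.7, either way. A call with a gripper value outside its range is refused whole. OPENING is the opening, from 0 (shut) to 1 (fully open), set as the call begins (- or left out, the last holds). The fingers move at their own pace and stop on an object; FORCE is the grip in N (left out, the last holds). Time passes only in rows, so rows that do not move let the fingers close. It gives the time, the measured TCP pose, the force, the opening and the grip force at its end, in the units of the state.
- sensors.state(): the state, without advancing time (a new reading comes with each control period).
- cams.get_image(name): name is "side" or "top" or "wrist"; returns a dict with "img" (420x560x3 uint8, blue, green, red), "range_z" (420x560 float32, m along the optical axis (not along the pixel's ray), 0 where there is no reading), "intrinsics" (3x3 intrinsics, pixels), "D" ([k1, k2, p1, p2, k3] as OpenCV has them; the pictures are not rectified), "extrinsics" (4x4, takes a point from world to camera coordinates); the wrist camera has in their place "T_tool_cam" (4x4, takes a point from camera to tool coordinates, whose origin is the TCP and whose axes are the flange's). Camera axes: x right, y down, z forward; pixel columns grow to the right and rows downward; lengths in m; the calibration is good to about 2 mm. A picture is of the moment at which its call begins: read the wrist's pose just before it.
- arm.hand_in(): hands the job in; it is judged then, once.
The state is a dict: "time": time; "q": joint angles; "qd": joint speeds; "tau": joint torques, N m; "eef_pos": TCP position; "orientation": TCP orientation; "force": force on the tool from outside, world axes, zero at the start; "ft_torque": the same for the moment, N m; "grip_width": finger opening in m; "grip_force": force on a finger pad.
Only numpy, scipy, OpenCV 4.12 (cv2) and the standard library are available. Lean on these libraries where they do the work, as an engineer would, in place of code of your own. Each camera call takes 0.05 s, during which the arm holds its last target. There are 200 camera calls.

## Working session

There is one attempt and no reset: what is moved stays moved. The work goes in short steps, Python scripts to look and compute and a shell command to move; the robot and the scene stay as the last step left them, time stands still between calls to the robot, and variables do not carry over. Pictures are saved under pics/ and viewed, at most 10 in all, crops included, and the job is handed in when it is done.

```bash
ls; mkdir -p pics; python3 - <<'E'
from station import sensors,cams
import cv2,numpy as np
print(sensors.state())
for n in("top","side"):
    d=cams.get_image(n); cv2.imwrite(f"pics/{n}0.png",d["img"]); np.savez(f"{n}0.npz",**d)
    print(n,d["intrinsics"],d["D"],d["extrinsics"])
E
```

```text
pics
{'time': 0.0, 'q': array([ 1.1572039 ,  0.62932914,  0.03845764,  1.51836903, -0.02697766,
        0.99632653, -0.01997308]), 'qd': array([-0.00097791,  0.00037298, -0.00218858, -0.00040907,  0.00052616,
        0.00030187,  0.00014245]), 'tau': array([-3.40006718e-04, -5.49720740e+01,  1.14336289e+00, -1.86629677e+01,
       -5.22895146e-02,  2.36264686e-02,  1.44264231e-04]), 'eef_pos': array([ 0.22131327, -0.61043662,  0.20456513]), 'orientation': array([-9.37495327e-04,  9.84915386e-01,  1.73034007e-01, -1.91367459e-04]), 'force': array([-0.00600664,  0.05568534,  0.24517553]), 'ft_torque': array([-0.02249797,  0.02923359, -0.05400433]), 'grip_force': 0.0, 'grip_width': 0.09396798367622794}
top [[478.20662645   0.         281.94696193]
 [  0.         478.20662645 205.18373031]
 [  0.           0.           1.        ]] [-0.12648615  0.          0.          0.          0.        ] [[-0.01234524 -0.99990956  0.00533553 -0.00205728]
 [-0.98565007  0.01127047 -0.16842482  0.61199164]
 [ 0.16834945 -0.00733821 -0.98570006  1.43258001]
 [ 0.          0.          0.          1.        ]]
side [[383.56866151   0.         273.14495444]
 [  0.         383.56866151 206.90379536]
 [  0.           0.           1.        ]] [0.03015273 0.         0.         0.         0.        ] [[ 0.99702053 -0.07686565  0.00646073 -0.63772207]
 [-0.05178431 -0.72905669 -0.68249156  0.10475523]
 [ 0.05717039  0.68012353 -0.73086492  1.13285525]
 [ 0.          0.          0.          1.        ]]
```

View pics/top0.png

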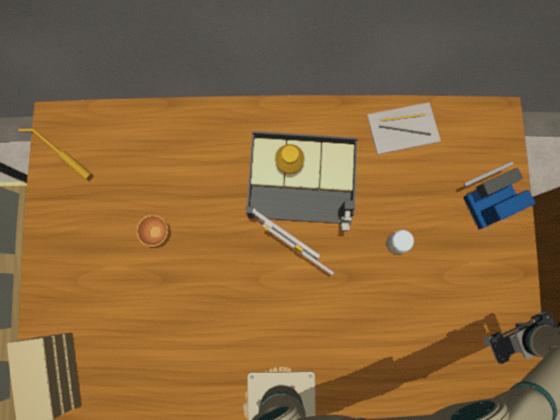

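View pics/side0.png

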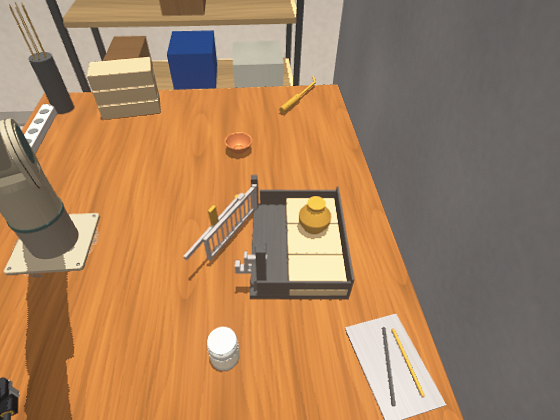

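The top view shows the hearth (247–357, 133–222) with the gate swung open towards the robot from (253,211) to (318,258). The bar ends at (332,273), the tab is near (298,250), the keeper near (346,218) and the tin at (401,241). Next I'll crop both views.

```bash
cat > h.py <<'E'
import numpy as np,cv2
def world(d,u,v,z=None,r=1):
    """pixel->world, by depth (median patch) or on plane z"""
    K,D,E=d["intrinsics"],d["D"],d["extrinsics"]
    n=np.append(cv2.undistortPoints(np.array([[[u,v]]],float),K,D)[0,0],1)
    R,t=E[:3,:3],E[:3,3]; c=-R.T@t
    if z is None:
        ui,vi=int(round(u)),int(round(v)); p=d["range_z"][vi-r:vi+r+1,ui-r:ui+r+1]
        return R.T@(n*np.median(p[p>0])-t)
    w=R.T@n; return c+w*(z-c[2])/w[2]
E
python3 - <<'E'
import numpy as np,cv2
t=np.load("top0.npz");s=np.load("side0.npz")
a=cv2.resize(t["img"][190:285,235:365],None,fx=6,fy=6,interpolation=2)
b=cv2.resize(s["img"][170:310,170:360],None,fx=4.2,fy=4.2,interpolation=2)
cv2.imwrite("pics/tc.png",a);cv2.imwrite("pics/sc.png",b)
E
```

```text
(no output)
```

View pics/tc.png

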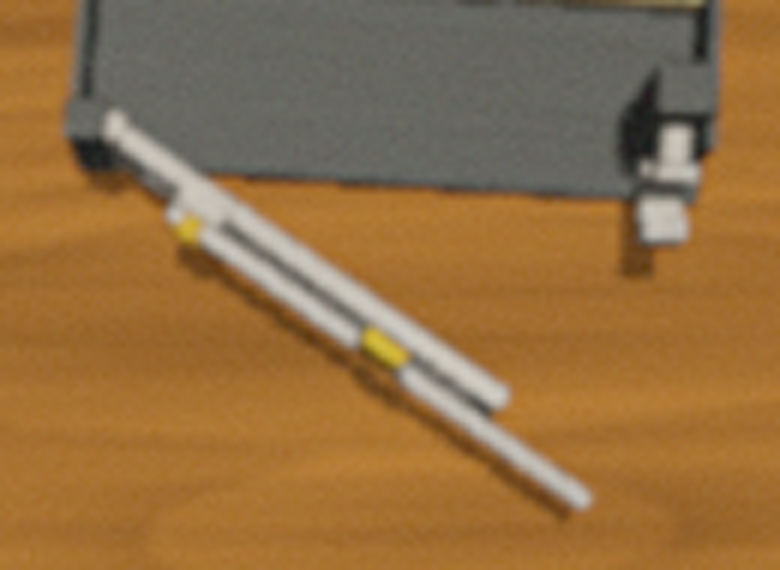

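View pics/sc.png

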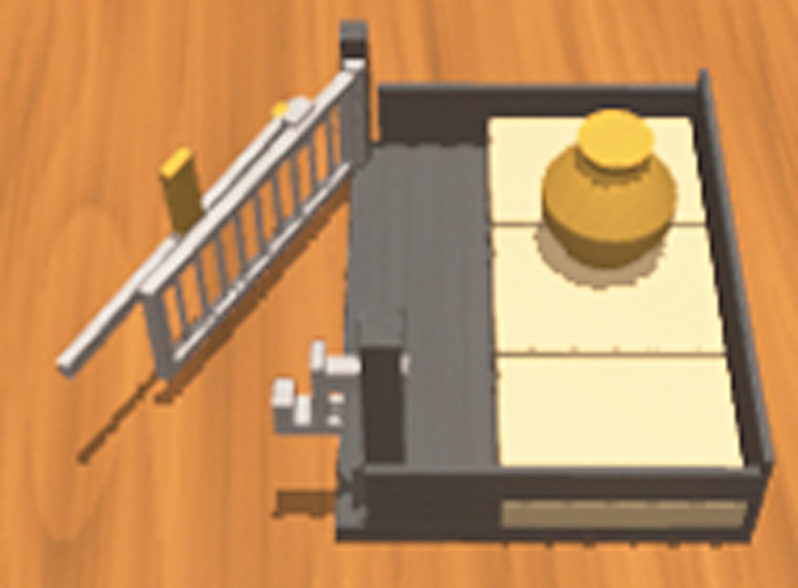

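The crops give these positions.
- **Top crop:** hinge end of the gate (115,122), gate's free end (503,393), tab top (384,338), bar end (582,497), post top (685,88), lip top about (663,210), back plate top (670,172).
- **Side crop:** the tab is upright, with its top at (177,158). The lip is at (283,388) and the back plate at (318,350).

```bash
python3 - <<'E'
import numpy as np
from h import world
np.set_printoptions(precision=4,suppress=True)
t=np.load("top0.npz");s=np.load("side0.npz")
P={}
for n,x,y,z in[("hinge",115,122,.12),("gend",503,393,.12),("tabtop",384,338,.173),("barend",582,497,.105),("post",685,88,.185),("lip",663,210,.12),("back",670,172,.157),("pivpin",188,228,.115)]:
    u,v=235+(x+.5)/6-.5,190+(y+.5)/6-.5
    P[n]=world(t,u,v,z); print(n,P[n],"depth:",world(t,u,v))
for n,x,y,z in[("tabtop",177,158,.173),("lip",283,385,.12),("back",318,348,.157),("gend",152,288,.12),("hinge",352,66,.12),("barend",66,365,.105)]:
    u,v=170+(x+.5)/4.2-.5,170+(y+.5)/4.2-.5
    print("side",n,world(s,u,v,z),"depth:",world(s,u,v))
d=P["post"]-P["hinge"];yaw=np.arctan2(d[1],d[0])-np.arctan2(-.275,.026)
g=P["gend"]-P["hinge"];print("yaw",yaw,np.hypot(*d[:2]),"gate",-(np.arctan2(g[1],g[0])+np.pi/2-yaw),np.hypot(*g[:2]))
E
```

```text
hinge [0.5871 0.0747 0.12  ] depth: [0.5867 0.0746 0.122 ]
gend [ 0.4515 -0.1133  0.12  ] depth: [ 0.452  -0.114   0.1122]
tabtop [ 0.4746 -0.0537  0.173 ] depth: [ 0.4749 -0.0539  0.1691]
barend [ 0.4011 -0.1521  0.105 ] depth: [ 0.4012 -0.1525  0.1019]
post [ 0.5897 -0.1976  0.185 ] depth: [ 0.5897 -0.1976  0.1848]
lip [ 0.5401 -0.1943  0.12  ] depth: [ 0.5424 -0.1968  0.1022]
back [ 0.5537 -0.1931  0.157 ] depth: [ 0.5541 -0.1935  0.154 ]
pivpin [0.5347 0.0392 0.115 ] depth: [0.5341 0.0391 0.1196]
side tabtop [ 0.4744 -0.0532  0.173 ] depth: [ 0.4744 -0.0528  0.1726]
side lip [ 0.5348 -0.1905  0.12  ] depth: [ 0.5349 -0.1914  0.1214]
side back [ 0.557  -0.1925  0.157 ] depth: [ 0.5569 -0.1917  0.1558]
side gend [ 0.4552 -0.1122  0.12  ] depth: [ 0.4552 -0.1118  0.1196]
side hinge [0.5865 0.0769 0.12  ] depth: [0.5865 0.0747 0.1222]
side barend [ 0.4039 -0.1557  0.105 ] depth: [ 0.4038 -0.1554  0.1046]
yaw -0.08451760106309014 0.27224319405200414 gate 0.5401829048357254 0.23176240682311855
```

```bash
cat > plan.py <<'E'
import numpy as np,json
from scipy.spatial.transform import Rotation as Ro,Slerp
# model: hinge, hearth yaw
H=np.array([.587,.077]);YAW=-.083
def toolR(g,l=0.):
    """tool down on the tab: y along gate's inward normal, x toward the pivot; l = bar lift"""
    a=-(g-YAW); n=np.array([np.cos(a),np.sin(a),0]); b=np.array([n[1],-n[0],0]) # b: pivot->end
    R=np.c_[-b,n,[0,0,-1]]
    return Ro.from_rotvec(l*np.cross(b,[0,0,1]))*Ro.from_matrix(R)
def tcp(g,l=0.,h=.03,along=.110,up=0.):
    """TCP with the grip height h (TCP above bar line) at gate angle g, bar lift l"""
    a=-(g-YAW); n=np.array([np.cos(a),np.sin(a)]); b=np.array([n[1],-n[0]])
    piv=H+.06*b-.016*n
    s,z=along*np.cos(l)-h*np.sin(l), along*np.sin(l)+h*np.cos(l)
    return np.r_[piv+s*b,.110+z+up]
def cur():
    from station import sensors
    s=sensors.state();q=s["orientation"];return s["eef_pos"],Ro.from_quat(np.r_[q[1:],q[0]])
def rows(p,R,wps):
    """rows through waypoints (pos,R,n)"""
    out=[]
    for P,Q,n in wps:
        p0,S=p,Slerp([0,1],Ro.concatenate([R,Q]))
        p0=np.array(p0);R0=R
        for k in range(1,n+1):
            pt=p0+(P-p0)*k/n;Rt=S(k/n)
            d=np.round(R.inv().apply(pt-p),4);w=np.round(np.degrees((R.inv()*Rt).as_rotvec()),1)
            p=p+R.apply(d);R=R*Ro.from_rotvec(np.radians(w));out.append([d.tolist(),w.tolist()])
    print(json.dumps(out).replace("-0.0,","0,").replace("-0.0]","0]").replace("0.0,","0,").replace(" ",""));return p,R
E
python3 - <<'E'
from plan import *
p,R=cur();print(tcp(.54,-.05))
rows(p,R,[(np.r_[.35,-.33,.26],R*Ro.from_rotvec([0,0,np.radians(-15)]),6),(tcp(.54,-.05,up=.085),toolR(.54),7)])
E
```

```text
[ 0.47402065 -0.05283285  0.1344648 ]
[[[0.0361,-0.0367,-0.0092],[0,0,-2.5]],[[0.0376,-0.035,-0.0091],[0,0,-2.5]],[[0.0392,-0.0334,-0.0092],[0,0,-2.5]],[[0.0405,-0.0316,-0.0091],[0,0,-2.5]],[[0.042,-0.0299,-0.0092],[0,0,-2.5]],[[0.0431,-0.0279,-0.0092],[0,0,-2.5]],[[0.0372,-0.0223,0.0058],[0,0,-2.8]],[[0.0382,-0.0205,0.0059],[0,0,-2.7]],[[0.0392,-0.0186,0.0058],[0,0,-2.8]],[[0.04,-0.0167,0.0059],[0,0,-2.8]],[[0.0408,-0.0148,0.0058],[-0.1,0,-2.7]],[[0.0415,-0.0128,0.0059],[0,0,-2.8]],[[0.042,-0.0108,0.0058],[0,0,-2.8]]]
```

```bash
python3 -m inch '[[[0.0361,-0.0367,-0.0092],[0,0,-2.5]],[[0.0376,-0.035,-0.0091],[0,0,-2.5]],[[0.0392,-0.0334,-0.0092],[0,0,-2.5]],[[0.0405,-0.0316,-0.0091],[0,0,-2.5]],[[0.042,-0.0299,-0.0092],[0,0,-2.5]],[[0.0431,-0.0279,-0.0092],[0,0,-2.5]],[[0.0372,-0.0223,0.0058],[0,0,-2.8]],[[0.0382,-0.0205,0.0059],[0,0,-2.7]],[[0.0392,-0.0186,0.0058],[0,0,-2.8]],[[0.04,-0.0167,0.0059],[0,0,-2.8]],[[0.0408,-0.0148,0.0058],[0,0,-2.7]],[[0.0415,-0.0128,0.0059],[0,0,-2.8]],[[0.042,-0.0108,0.0058],[0,0,-2.8]],[[0,0,0],[0,0,0]],[[0,0,0],[0,0,0]]]' 1
python3 - <<'E'
from station import sensors,cams
import cv2,numpy as np
from plan import *
p,R=cur();print(p,R.as_matrix().round(3).tolist(),sensors.state()["q"])
d=cams.get_image("wrist");cv2.imwrite("pics/w1.png",d["img"]);np.savez("w1.npz",p=p,R=R.as_matrix(),**d);print(d["T_tool_cam"],d["intrinsics"],d["D"])
E
```

```text
time: 1.98
eef_pos: [0.4736, -0.054, 0.2193]
orientation: [-0.0, 0.89, 0.456, -0.001]
force: [0.8, -1.0, 1.0]
grip_width: 0.0941
grip_force: 0.0
[ 0.47364016 -0.05396656  0.21933004] [[0.584, 0.812, -0.001], [0.812, -0.584, -0.001], [-0.001, -0.001, -1.0]] [ 0.22997448  0.37219612 -0.23798715  1.96196375  0.11809526  0.82155148
 -0.69613779]
[[ 1.23266548e-03 -9.68596947e-01 -2.48633132e-01  7.26597189e-02]
 [ 9.99999236e-01  1.21681550e-03  2.17431829e-04 -4.75925418e-04]
 [ 9.19368436e-05 -2.48633211e-01  9.68597707e-01 -1.77945558e-01]
 [ 0.00000000e+00  0.00000000e+00  0.00000000e+00  1.00000000e+00]] [[297.11799223   0.         282.2422922 ]
 [  0.         297.11799223 211.55430888]
 [  0.           0.           1.        ]] [0.01213449 0.         0.         0.         0.        ]
```

View pics/w1.png

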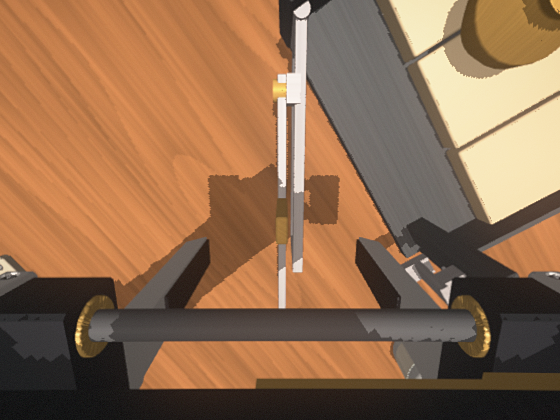

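The wrist view shows the tab at about (282,200–243), centred between the fingers (columns 209 and 357), with bar and gate vertical in the picture, so yaw is right. I'll check the position along the bar and refine the scene model (hinge and post) from this closer view.

```bash
python3 - <<'E'
import numpy as np,cv2
np.set_printoptions(precision=4,suppress=True)
d=np.load("w1.npz");T=d["T_tool_cam"]
def w(u,v,r=1):
    n=np.append(cv2.undistortPoints(np.array([[[u,v]]],float),d["intrinsics"],d["D"])[0,0],1)
    q=d["range_z"][v-r:v+r+1,u-r:u+r+1];q=np.median(q[q>0])
    t=T[:3,:3]@(n*q)+T[:3,3];return t,d["R"]@t+d["p"]
for v in range(188,250,5): print("col282",v,*w(282,v,0))
for nm,u,v in[("gatehinge",302,22),("gateend",298,266),("gatemid",300,150),("pin",279,90)]:print(nm,*w(u,v))
E
python3 - <<'E'
from plan import *
p,R=cur()
rows(p,R,[(tcp(.54,-.05,up=.001),toolR(.54),6)])
E
```

```text
col282 188 [ 0.0231 -0.0007  0.1072] [ 0.4864 -0.0349  0.1121]
col282 193 [ 0.0181 -0.0007  0.1075] [ 0.4835 -0.039   0.1118]
col282 198 [ 0.0136 -0.0007  0.1053] [ 0.4809 -0.0426  0.114 ]
col282 203 [ 0.0126 -0.0006  0.0873] [ 0.4804 -0.0434  0.132 ]
col282 208 [ 0.0118 -0.0006  0.0715] [ 0.4799 -0.0441  0.1478]
col282 213 [ 0.0112 -0.0006  0.0566] [ 0.4796 -0.0445  0.1627]
col282 218 [ 0.009  -0.0006  0.0494] [ 0.4784 -0.0463  0.17  ]
col282 223 [ 0.0051 -0.0006  0.0486] [ 0.4761 -0.0495  0.1707]
col282 228 [ 0.0013 -0.0006  0.0475] [ 0.4739 -0.0526  0.1718]
col282 233 [-0.0031 -0.0006  0.0482] [ 0.4713 -0.0562  0.1711]
col282 238 [-0.0079 -0.0006  0.0499] [ 0.4685 -0.0601  0.1695]
col282 243 [-0.0122 -0.0006  0.0497] [ 0.466  -0.0635  0.1696]
col282 248 [-0.0404 -0.0006  0.1106] [ 0.4495 -0.0864  0.1088]
gatehinge [0.1633 0.0158 0.1007] [0.5816 0.0694 0.1184]
gateend [-0.056   0.0157  0.1009] [ 0.4536 -0.1087  0.1184]
gatemid [0.0596 0.0158 0.1003] [ 0.5211 -0.0149  0.1189]
pin [ 0.1109 -0.0034  0.1007] [0.5355 0.038  0.1185]
[[[0.0003,-0.0001,0.014],[0,0,0]],[[0.0003,-0.0001,0.014],[0,0,0]],[[0.0003,-0.0001,0.014],[0,0,0]],[[0.0002,-0.0001,0.014],[0,0,-0.1]],[[0.0003,-0.0001,0.014],[0,0,0.0]],[[0.0003,-0.0001,0.014],[0,0.1,0.0]]]
```

```bash
python3 -m inch '[[[0,-0.0005,0.014],[0,0,0]],[[0,0,0.014],[0,0,0]],[[0,0,0.014],[0,0,0]],[[0,0,0.014],[0,0,0]],[[0,0,0.014],[0,0,0]],[[0,0,0.014],[0,0,0]],[[0,0,0],[0,0,0]]]' 1
python3 -m inch '[[[0,0,0],[0,0,0]],[[0,0,0],[0,0,0]],[[0,0,0],[0,0,0]],[[0,0,0],[0,0,0]],[[0,0,0],[0,0,0]],[[0,0,0],[0,0,0]],[[0,0,0],[0,0,0]],[[0,0,0],[0,0,0]]]' 0 30
```

```text
time: 2.9
eef_pos: [0.4729, -0.053, 0.1344]
orientation: [-0.001, 0.89, 0.457, -0.001]
force: [-0.9, -0.7, 0.5]
grip_width: 0.0942
grip_force: 0.0
time: 3.9
eef_pos: [0.4738, -0.053, 0.1356]
orientation: [-0.0, 0.89, 0.457, -0.0]
force: [0.0, -0.9, -0.6]
grip_width: 0.0172
grip_force: 0.0
```

```bash
python3 -m inch '[[[0,0,0],[0,0,0]],[[0,0,0],[0,0,0]],[[0,0,0],[0,0,0]],[[0,0,0],[0,0,0]]]' 0 30
python3 - <<'E'
from plan import *
h=.0311;off=.05
for a in(0,):
    p,R=tcp(.54,-.05,h),toolR(.54,0)
    w=[(tcp(.54,l,h),toolR(.54,l+off),1) for l in np.linspace(-.05,.16,11)[1:]]
    p,R=rows(p,R,w)
    print("swing")
    G=np.linspace(.54,.10,23)[1:]
    w=[(tcp(g,.16,h),toolR(g,.21),1) for g in G]
    p,R=rows(p,R,w[:20]);p,R=rows(p,R,w[20:])
E
```

```text
time: 4.4
eef_pos: [0.4737, -0.0531, 0.1356]
orientation: [0.0, 0.89, 0.457, -0.0]
force: [0.5, -0.6, -1.0]
grip_width: 0.0098
grip_force: 30.0
[[[0.0006,0,-0.0023],[0,-1.2,0.0]],[[0.0005,0,-0.0024],[0,-1.2,0.0]],[[0.0006,0,-0.0023],[0,-1.2,0]],[[0.0005,0,-0.0023],[0,-1.2,0]],[[0.0006,0,-0.0024],[0,-1.2,0]],[[0.0006,0,-0.0023],[0,-1.2,0.0]],[[0.0005,0,-0.0023],[0,-1.2,0]],[[0.0006,0,-0.0024],[0,-1.2,0]],[[0.0006,0,-0.0023],[0,-1.2,0]],[[0.0005,0,-0.0023],[0,-1.2,0]]]
swing
[[[-0.0003,0.0033,0.0],[-0.2,0,-1.1]],[[-0.0002,0.0033,0.0001],[-0.3,0,-1.1]],[[-0.0003,0.0032,0.0],[-0.2,0,-1.2]],[[-0.0003,0.0033,0.0001],[-0.3,0,-1.1]],[[-0.0003,0.0033,0.0001],[-0.2,0,-1.1]],[[-0.0003,0.0033,0.0],[-0.2,0,-1.1]],[[-0.0002,0.0032,0.0001],[-0.3,0,-1.1]],[[-0.0003,0.0033,0.0],[-0.2,0,-1.2]],[[-0.0003,0.0033,0.0001],[-0.2,0,-1.1]],[[-0.0003,0.0033,0.0001],[-0.3,0,-1.1]],[[-0.0003,0.0032,0.0],[-0.2,0,-1.1]],[[-0.0002,0.0033,0.0001],[-0.3,0,-1.2]],[[-0.0003,0.0033,0.0],[-0.2,0,-1.1]],[[-0.0003,0.0033,0.0001],[-0.2,0,-1.1]],[[-0.0003,0.0032,0.0001],[-0.3,0,-1.1]],[[-0.0003,0.0033,0.0],[-0.2,0,-1.1]],[[-0.0003,0.0033,0.0001],[-0.3,0,-1.2]],[[-0.0002,0.0033,0.0],[-0.2,0,-1.1]],[[-0.0003,0.0032,0.0001],[-0.2,0,-1.1]],[[-0.0003,0.0033,0.0001],[-0.3,0,-1.1]]]
[[[-0.0003,0.0033,0.0],[-0.2,0,-1.1]],[[-0.0003,0.0033,0.0001],[-0.2,0,-1.2]]]
```

```bash
python3 -m inch '[[[0.0006,0,-0.0023],[0,-1.2,0]],[[0.0005,0,-0.0024],[0,-1.2,0]],[[0.0006,0,-0.0023],[0,-1.2,0]],[[0.0005,0,-0.0023],[0,-1.2,0]],[[0.0006,0,-0.0024],[0,-1.2,0]],[[0.0006,0,-0.0023],[0,-1.2,0]],[[0.0005,0,-0.0023],[0,-1.2,0]],[[0.0006,0,-0.0024],[0,-1.2,0]],[[0.0006,0,-0.0023],[0,-1.2,0]],[[0.0005,0,-0.0023],[0,-1.2,0]],[[0,0,0],[0,0,0]],[[0,0,0],[0,0,0]]]'; python3 -c "
from plan import *
from station import sensors as s
print(s.state()['q'],tcp(.54,.16,.0311))"
```

```text
time: 5.9
eef_pos: [0.4782, -0.0467, 0.1581]
orientation: [0.048, 0.885, 0.454, -0.093]
force: [1.2, -1.3, -6.8]
grip_width: 0.0098
grip_force: 30.0
[-0.01317301  0.52548427 -0.10538133  1.92484301  0.27718943  0.85471004
 -0.93034265] [ 0.47852606 -0.04656181  0.15822777]
```

```bash
python3 -m inch '[[[-0.0003,0.0033,0],[-0.2,0,-1.1]],[[-0.0002,0.0033,0.0001],[-0.3,0,-1.1]],[[-0.0003,0.0032,0],[-0.2,0,-1.2]],[[-0.0003,0.0033,0.0001],[-0.3,0,-1.1]],[[-0.0003,0.0033,0.0001],[-0.2,0,-1.1]],[[-0.0003,0.0033,0],[-0.2,0,-1.1]],[[-0.0002,0.0032,0.0001],[-0.3,0,-1.1]],[[-0.0003,0.0033,0],[-0.2,0,-1.2]],[[-0.0003,0.0033,0.0001],[-0.2,0,-1.1]],[[-0.0003,0.0033,0.0001],[-0.3,0,-1.1]],[[-0.0003,0.0032,0],[-0.2,0,-1.1]],[[-0.0002,0.0033,0.0001],[-0.3,0,-1.2]],[[-0.0003,0.0033,0],[-0.2,0,-1.1]],[[-0.0003,0.0033,0.0001],[-0.2,0,-1.1]],[[-0.0003,0.0032,0.0001],[-0.3,0,-1.1]],[[-0.0003,0.0033,0],[-0.2,0,-1.1]],[[-0.0003,0.0033,0.0001],[-0.3,0,-1.2]],[[-0.0002,0.0033,0],[-0.2,0,-1.1]]]'; python3 - <<'E'
from plan import *
from station import sensors,cams
import cv2
s=sensors.state();print(s['q'],s['force'],s['eef_pos'],tcp(.18,.16,.0311),toolR(.18,.21).as_matrix().round(3).tolist(),cur()[1].as_matrix().round(3).tolist())
a=cams.get_image("side")["img"][150:310,170:380]
cv2.imwrite("pics/s2.png",cv2.resize(a,None,fx=3.7,fy=3.7,interpolation=2))
E
```

```text
time: 8.15
eef_pos: [0.5288, -0.077, 0.1582]
orientation: [0.064, 0.789, 0.606, -0.083]
force: [-2.1, 2.8, -6.9]
grip_width: 0.0096
grip_force: 30.0
[ 0.06796203  0.55917394 -0.17415553  1.85710592  0.39110737  0.84426589
 -0.62218843] [-2.09331855  2.84968535 -6.94429836] [ 0.5287879  -0.07699662  0.1581933 ] [ 0.52900722 -0.07685368  0.15822777] [[0.254, 0.966, -0.054], [0.944, -0.26, -0.201], [-0.208, -0.0, -0.978]] [[0.252, 0.966, -0.054], [0.945, -0.258, -0.201], [-0.208, -0.0, -0.978]]
```

View pics/s2.png

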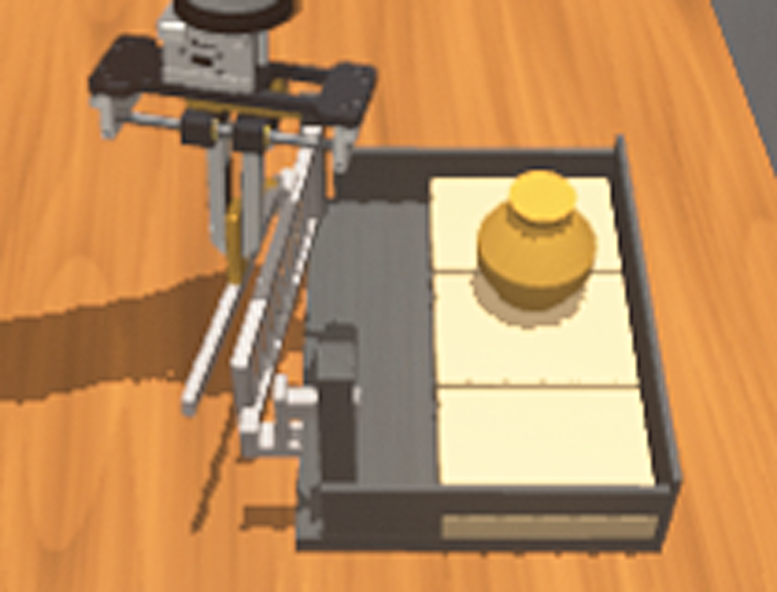

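The side view shows the tab held and the bar raised, its end at (190,405). The lip top is at (250,420) and the bar is clear of it. I'll swing on and start feeling for the back plate.

```bash
python3 - <<'E'
from plan import *
h=.0311
p,R=rows(tcp(.18,.16,h),toolR(.18,.21),[(tcp(g,.16,h),toolR(g,.21),1) for g in np.linspace(.18,.06,9)[1:]])
rows(p,R,[(tcp(g,.16,h),toolR(g,.21),1) for g in np.arange(.06,-.05,-.005)[1:6]])
E
python3 -m inch '[[[-0.0002,0.0025,0],[-0.2,0,-0.8]],[[-0.0002,0.0025,0],[-0.2,0,-0.8]],[[-0.0002,0.0025,0],[-0.2,0,-0.9]],[[-0.0002,0.0025,0],[-0.2,0,-0.8]],[[-0.0002,0.0025,0.0001],[-0.2,0,-0.8]],[[-0.0002,0.0025,0],[-0.2,0,-0.9]],[[-0.0002,0.0025,0],[-0.2,0,-0.8]],[[0,0,0],[0,0,0]]]'
```

```text
[[[-0.0002,0.0025,0.0],[-0.2,0,-0.8]],[[-0.0002,0.0024,0.0001],[-0.2,0,-0.9]],[[-0.0002,0.0025,0.0],[-0.1,0,-0.8]],[[-0.0003,0.0024,0.0001],[-0.2,0,-0.9]],[[-0.0002,0.0025,0.0],[-0.2,0,-0.8]],[[-0.0002,0.0024,0.0001],[-0.2,0,-0.8]],[[-0.0002,0.0025,0.0],[-0.2,0,-0.9]],[[-0.0002,0.0024,0.0001],[-0.1,0,-0.8]]]
[[[-0.0001,0.0009,0],[-0.1,0,-0.3]],[[-0.0001,0.0008,0.0],[-0.1,0,-0.3]],[[-0.0001,0.0008,0.0],[0,0,-0.3]],[[0,0.0008,0.0],[-0.1,0,-0.2]],[[-0.0001,0.0008,0.0001],[0,0,-0.3]]]
time: 9.2
eef_pos: [0.5457, -0.0822, 0.1584]
orientation: [0.069, 0.756, 0.646, -0.079]
force: [-2.5, 3.3, -8.9]
grip_width: 0.0099
grip_force: 30.0
```

```bash
for i in 1; do python3 -m inch '[[[-0.0001,0.0008,0],[-0.1,0,-0.3]],[[-0.0001,0.0008,0],[0,0,-0.3]],[[-0.0001,0.0008,0],[-0.1,0,-0.3]],[[0,0,0],[0,0,0]]]'; python3 -m inch '[[[-0.0001,0.0008,0],[-0.1,0,-0.3]],[[-0.0001,0.0008,0],[0,0,-0.3]],[[0,0,0],[0,0,0]]]';  python3 -m inch '[[[-0.0001,0.0008,0],[-0.1,0,-0.3]],[[0,0,0],[0,0,0]]]'; done
```

```text
time: 9.7
eef_pos: [0.5479, -0.0827, 0.1585]
orientation: [0.07, 0.751, 0.652, -0.078]
force: [-3.1, 3.8, -10.2]
grip_width: 0.0096
grip_force: 30.0
time: 10.07
eef_pos: [0.5497, -0.0831, 0.1586]
orientation: [0.07, 0.748, 0.656, -0.078]
force: [-2.4, 3.7, -10.2]
grip_width: 0.0097
grip_force: 30.0
time: 10.32
eef_pos: [0.5504, -0.0832, 0.1586]
orientation: [0.07, 0.746, 0.658, -0.077]
force: [-2.4, 4.1, -10.3]
grip_width: 0.0099
grip_force: 30.0
```

```bash
cat > st.py <<'E'
from plan import *
from station import sensors
s=sensors.state();p,R=cur();n=R.as_matrix()[:,1]
print("g_tool %.4f"%(YAW-np.arctan2(n[1],n[0])),"g_pos %.4f"%np.interp(p[0],[tcp(g,.16,.0311)[0] for g in(.1,.05,0,-.07)],[.1,.05,0,-.07]),"Fn %.1f"%(s["force"]@n),"F",s["force"].round(1),"T",s["ft_torque"].round(2))
E
python3 st.py
python3 -m inch '[[[-0.0001,0.0008,0],[-0.1,0,-0.3]],[[-0.0001,0.0008,0],[0,0,-0.3]],[[0,0,0],[0,0,0]]]' >/dev/null;python3 st.py
python3 -m inch '[[[-0.0001,0.0008,0],[-0.1,0,-0.3]],[[0,0,0],[0,0,0]]]' >/dev/null;python3 st.py;python3 -m inch '[[[-0.0001,0.0008,0],[-0.1,0,-0.3]],[[0,0,0],[0,0,0]]]' >/dev/null;python3 st.py
```

```text
g_tool 0.0428 g_pos 0.0440 Fn -2.9 F [ -2.4   4.1 -10.3] T [ 1.23  0.96 -0.11]
g_tool 0.0322 g_pos 0.0339 Fn -3.2 F [ -2.7   3.8 -10.7] T [ 1.2   0.94 -0.15]
g_tool 0.0268 g_pos 0.0290 Fn -3.6 F [-3.1  4.2 -9.8] T [ 1.32  0.95 -0.19]
g_tool 0.0213 g_pos 0.0240 Fn -2.8 F [ -2.3   4.5 -10.5] T [ 1.34  0.99 -0.21]
```

```bash

python3 -m inch '[[[-0.0001,0.0008,0],[-0.1,0,-0.3]],[[0,0,0],[0,0,0]]]' >/dev/null;python3 st.py
python3 -m inch '[[[-0.0001,0.0008,0],[-0.1,0,-0.3]],[[0,0,0],[0,0,0]]]' >/dev/null;python3 st.py
python3 -m inch '[[[-0.0001,0.0008,0],[-0.1,0,-0.3]],[[0,0,0],[0,0,0]]]' >/dev/null;python3 st.py
```

```text
g_tool 0.0159 g_pos 0.0189 Fn -2.7 F [-2.2  4.2 -9.6] T [ 1.38  1.11 -0.19]
g_tool 0.0104 g_pos 0.0139 Fn -2.3 F [-1.8  4.8 -9.9] T [ 1.44  1.02 -0.17]
g_tool 0.0050 g_pos 0.0090 Fn -2.3 F [-1.8  4.4 -8.9] T [ 1.45  1.14 -0.24]
```

```bash

python3 -m inch '[[[-0.0001,0.0008,0],[-0.1,0,-0.3]],[[0,0,0],[0,0,0]]]' >/dev/null;python3 st.py
python3 -m inch '[[[-0.0001,0.0008,0],[-0.1,0,-0.3]],[[0,0,0],[0,0,0]]]' >/dev/null;python3 st.py
python3 -m inch '[[[-0.0001,0.0008,0],[-0.1,0,-0.3]],[[0,0,0],[0,0,0]]]' >/dev/null;python3 st.py
```

```text
g_tool -0.0003 g_pos 0.0055 Fn -2.9 F [-2.5  4.8 -8.7] T [ 1.49  1.21 -0.29]
g_tool -0.0050 g_pos 0.0054 Fn -4.8 F [-4.3  5.4 -7.6] T [ 1.56  1.59 -0.42]
g_tool -0.0099 g_pos 0.0051 Fn -5.9 F [-5.5  6.  -6.4] T [ 1.62  1.88 -0.6 ]
```

Contact: position stalls at g_pos ≈ 0.0055 with the force rising gently. I'll back off 2 mm at the keeper, to g ≈ 0.0128.

```bash

python3 -m inch '[[[0.0001,-0.0008,0],[0.1,0,0.3]],[[0.0001,-0.0008,0],[0.1,0,0.3]],[[0.0001,-0.0008,0],[0.1,0,0.3]],[[0.0001,-0.0008,0],[0.1,0,0.3]],[[0,0,0],[0,0,0]],[[0,0,0],[0,0,0]]]' ;python3 st.py
python3 - <<'E'
from plan import *
h=.0311;g=.0128
rows(tcp(g,.16,h),toolR(g,.21),[(tcp(g,l,h),toolR(g,.05+l),1) for l in np.linspace(.16,0,17)[1:]])
print(tcp(g,.16,h),tcp(g,0,h))
E
```

```text
time: 13.45
eef_pos: [0.5556, -0.0841, 0.1589]
orientation: [0.073, 0.735, 0.67, -0.075]
force: [-0.8, 5.0, -9.8]
grip_width: 0.0094
grip_force: 30.0
g_tool 0.0100 g_pos 0.0120 Fn -1.4 F [-0.8  5.  -9.8] T [ 1.55  0.72 -0.11]
[[[-0.0003,0,0.0011],[0,0.6,0.0]],[[-0.0002,0,0.0011],[0,0.5,0]],[[-0.0003,0,0.0011],[0,0.6,0.0]],[[-0.0002,0,0.0012],[0,0.6,0]],[[-0.0003,0,0.0011],[0,0.6,0.0]],[[-0.0002,0,0.0011],[0,0.5,0.0]],[[-0.0003,0,0.0011],[0,0.6,0.0]],[[-0.0002,0,0.0011],[0,0.6,0.0]],[[-0.0003,0,0.0011],[0,0.6,0.0]],[[-0.0002,0,0.0012],[0,0.5,0.0]],[[-0.0003,0,0.0011],[0,0.6,0.0]],[[-0.0002,0,0.0011],[0,0.6,0]],[[-0.0003,0,0.0011],[0,0.5,0.0]],[[-0.0002,0,0.0011],[0,0.6,0]],[[-0.0003,0,0.0011],[0,0.6,0.0]],[[-0.0002,0,0.0012],[0,0.6,0.0]]]
[ 0.5554206  -0.08435941  0.15822777] [ 0.55481226 -0.09069004  0.1411    ]
```

```bash

python3 -m inch '[[[-0.0003,0,0.0011],[0,0.6,0]],[[-0.0002,0,0.0011],[0,0.5,0]],[[-0.0003,0,0.0011],[0,0.6,0]],[[-0.0002,0,0.0012],[0,0.6,0]],[[-0.0003,0,0.0011],[0,0.6,0]],[[-0.0002,0,0.0011],[0,0.5,0]],[[-0.0003,0,0.0011],[0,0.6,0]],[[0,0,0],[0,0,0]]]' ;python3 st.py
python3 -m inch '[[[-0.0002,0,0.0011],[0,0.6,0]],[[-0.0003,0,0.0011],[0,0.6,0]],[[-0.0002,0,0.0012],[0,0.5,0]],[[0,0,0],[0,0,0]]]' ;python3 st.py
```

```text
time: 14.45
eef_pos: [0.5551, -0.0873, 0.1515]
orientation: [0.049, 0.738, 0.672, -0.049]
force: [-1.1, 6.6, -9.8]
grip_width: 0.0097
grip_force: 30.0
g_tool 0.0105 g_pos 0.0149 Fn -1.8 F [-1.1  6.6 -9.8] T [ 1.63  0.7  -0.03]
time: 14.95
eef_pos: [0.5549, -0.0885, 0.1483]
orientation: [0.039, 0.738, 0.672, -0.038]
force: [0.2, 5.4, -8.9]
grip_width: 0.0098
grip_force: 30.0
g_tool 0.0105 g_pos 0.0159 Fn -0.3 F [ 0.2  5.4 -8.9] T [1.51 0.76 0.02]
```

```bash

python3 -m inch '[[[-0.0003,0,0.0011],[0,0.6,0]],[[-0.0002,0,0.0011],[0,0.6,0]],[[-0.0003,0,0.0011],[0,0.5,0]],[[0,0,0],[0,0,0]]]' ;python3 st.py
python3 -m inch '[[[-0.0002,0,0.0011],[0,0.6,0]],[[-0.0003,0,0.0011],[0,0.6,0]],[[0,0,0],[0,0,0]]]' ;python3 st.py
```

```text
time: 15.45
eef_pos: [0.5548, -0.0896, 0.1451]
orientation: [0.029, 0.739, 0.673, -0.028]
force: [-0.3, 6.1, -8.1]
grip_width: 0.0101
grip_force: 30.0
g_tool 0.0104 g_pos 0.0168 Fn -0.9 F [-0.3  6.1 -8.1] T [ 1.57  0.73 -0.05]
time: 15.82
eef_pos: [0.5546, -0.0902, 0.1429]
orientation: [0.022, 0.739, 0.673, -0.02]
force: [-0.2, 7.1, -8.8]
grip_width: 0.0101
grip_force: 30.0
g_tool 0.0103 g_pos 0.0177 Fn -0.9 F [-0.2  7.1 -8.8] T [ 1.49  0.71 -0.01]
```

```bash

python3 -m inch '[[[-0.0002,0,0.0011],[0,0.6,0]],[[0,0,0],[0,0,0]]]' >/dev/null;python3 st.py
python3 -m inch '[[[-0.0002,0,0.0008],[0,0.4,0]],[[0,0,0],[0,0,0]]]' ;python3 st.py
```

```text
g_tool 0.0103 g_pos 0.0181 Fn -0.4 F [ 0.2  6.5 -8.3] T [1.43 0.71 0.01]
time: 16.32
eef_pos: [0.5546, -0.0907, 0.1412]
orientation: [0.016, 0.739, 0.673, -0.014]
force: [0.2, 6.8, -8.7]
grip_width: 0.0099
grip_force: 30.0
g_tool 0.0100 g_pos 0.0181 Fn -0.5 F [ 0.2  6.8 -8.7] T [1.44 0.72 0.  ]
```

```bash

python3 -m inch '[[[-0.0001,0,0.0005],[0,0.2,0]],[[0,0,0],[0,0,0]]]' >/dev/null;python3 st.py
python3 -m inch '[[[0,0,0],[0,0,0]],[[0,0,0],[0,0,0]],[[0,0,0],[0,0,0]],[[0,0,0],[0,0,0]],[[0,0,0],[0,0,0]],[[0,0,0],[0,0,0]]]' 0.45;python3 st.py
python3 - <<'E'
from station import cams
import cv2
a=cams.get_image("side")["img"][170:290,190:350]
cv2.imwrite("pics/s3.png",cv2.resize(a,None,fx=4.9,fy=4.9,interpolation=2))
E
```

```text
g_tool 0.0100 g_pos 0.0182 Fn -1.6 F [-0.9  7.2 -3.9] T [1.43 0.94 0.03]
time: 17.32
eef_pos: [0.5545, -0.0913, 0.1404]
orientation: [0.015, 0.739, 0.673, -0.013]
force: [0.3, 0.2, 0.0]
grip_width: 0.0427
grip_force: 0.0
g_tool 0.0103 g_pos 0.0186 Fn 0.3 F [0.3 0.2 0. ] T [-0.01 -0.1  -0.01]
```

View pics/s3.png

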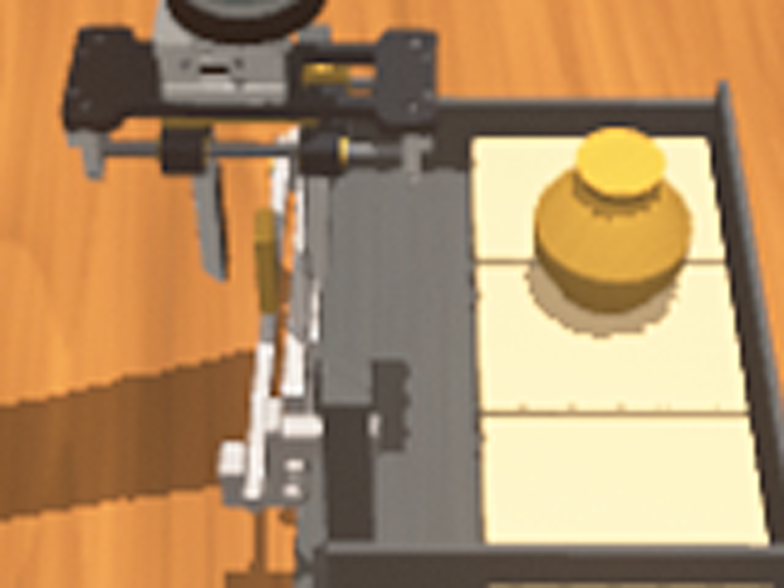

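The side view shows the fingers off the tab. The bar's end, around (258,470), lies down between the lip (232,460) and the back plate (295,430), and the gate is shut. I'll retract straight up.

```bash

python3 -m inch '[[[0,0,-0.01],[0,0,0]],[[0,0,-0.02],[0,0,0]],[[0,0,-0.03],[0,0,0]],[[0,0,-0.03],[0,0,0]],[[0,0,-0.03],[0,0,0]],[[0,0,0],[0,0,0]],[[0,0,0],[0,0,0]],[[0,0,0],[0,0,0]]]' 
python3 - <<'E'
from station import cams
import cv2,numpy as np
b=[]
for n,(y,x) in(("side",(170,190)),("top",(185,230))):
    a=cams.get_image(n)["img"][y:y+110,x:x+150]; b.append(cv2.resize(a,(400,293),interpolation=2))
cv2.imwrite("pics/f.png",np.hstack(b))
E
```

```text
time: 18.38
eef_pos: [0.5534, -0.0866, 0.2591]
orientation: [0.014, 0.739, 0.673, -0.013]
force: [0.2, -0.8, -1.4]
grip_width: 0.042
grip_force: 0.0
```

View pics/f.png

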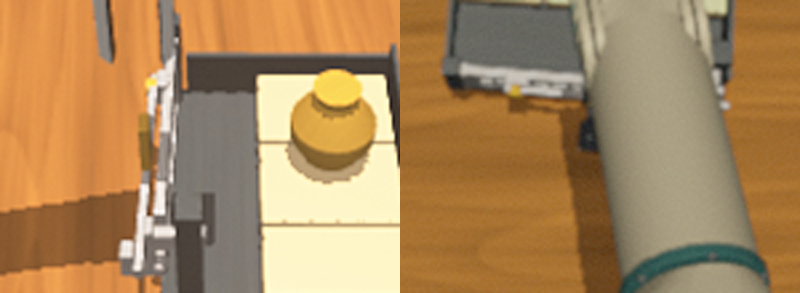

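The gate stays shut, the bar sits behind the lip at (142,250) in the side crop, and the robot is clear.

```bash
python3 -c "
from station import arm
print(arm.hand_in())"
```

```text
the job is handed in; nothing more can be done
None
```

The gate is shut with its latch bar down in the keeper's notch, and it stayed shut after I let go. I handed the job in after about 18 s; no verdict came back.

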